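Set out a spool-stand kit on the print plate

ROBOT

A 6-joint arm with a two-finger parallel gripper is mounted at the origin on the work surface. World frame = base frame: x ahead of the robot, y to its left, z up, the work surface at z = 0. Lengths are in m, angles in degrees, forces in N, time in s.
With the tool pointing down it reaches from about 0.4 to 0.825 m from the base axis. Payload 7 kg.
Tool frame: the origin (TCP) lies at the centre of the arm's flange, where the gripper is bolted on; the fingertips stand 178 mm ahead of it and the grasp point (between the pads) lies 159 mm ahead of it (tip_reach is the distance from the TCP to the fingertips, in m); z points along the fingers, y is the line along which they close (so a half turn about z gives the same grasp; the last joint's range is limited). The gripper opens to 88 mm and grips with 3 to 60 N. Pads are 19 mm wide; open, the fingers measure 130 mm over their backs; the gripper's body (78 mm by 193 mm) begins 47 mm behind the grasp point.
Start: joints at [88.528, 20.546, 0.682, 0, -70.136, -16.507], TCP at [0.208, 0.642, 0.405] pointing down, gripper open.
Joint ranges: [-176.03, 176.03], [-82.01, 121.73], [-58.28, 71.71], [-173.87, 95.51], [-174.79, -0.11], [-173.66, 173.66]. Speed limits (degrees/s): [136.94, 136.94, 172.46, 180, 180, 180].

INTERFACE

Orientations are given as [roll, pitch, yaw] about the fixed x, y, z axes, in that order (R = Rz(yaw) Ry(pitch) Rx(roll)).
In Python, from plant import * gives the robot as it stands.
- The arm moves only by the shell command python3 -m handwheel 'ROWS'. ROWS is JSON, a list of rows, each a list of 7 numbers: the opening, from -1 (shut) to 1 (fully open), then the shift along the tool's x, y, z as a fraction of full scale, then the turn, a rotation vector about the tool's x, y, z as a fraction of full scale. A call has 1 to 5 rows; each row shifts and turns the commanded pose from where the row before left it, along the tool's axes as they then stand; what a row does not reach is not made up. Full scale, the value 1, is 0.025 m for a shift and 6 degrees for a turn. A row lasts 1/8 s, in which the tool goes at most 62.5 mm and 10.7 degrees, less where a joint would pass 70% of its speed; a pose out of reach is approached as far as the arm can. A call with a number of a shift or a turn outside -1 to 1 is refused whole. A call with a gripper value outside its range is refused whole. The fingers move at their own pace and stop on an object; the grip force is fixed at half the most. Time passes only in rows, so rows that do not move let the fingers close. It gives the time, the measured TCP pose, the force, the opening and the grip force at its end, in the units of the state.
- get_obs(): the state, without advancing time (a new reading comes with each control period).
- snapshot(name): name is "side" or "top"; returns a dict with "color" (400x640x3 uint8, red, green, blue), "fx", "fy", "cx", "cy" (pixels), "k1" (the pictures are not rectified: a ray, as slopes to the right and down, at radius r is drawn at 1 + k1 r^2 times it, then the intrinsics apply), "R" (3x3) and "t" (3): a world point X has camera coordinates R X + t. Camera axes: x right, y down, z forward; pixel columns grow to the right and rows downward; lengths in m; the calibration is good to about 2 mm. A picture is of the moment at which its call begins. There is no depth.
- close_job(): hands the job in; it is judged then, once.
The state is a dict: "clock": time; "joint_pos": joint angles; "qvel": joint speeds; "tau": joint torques, N m; "tool_pos": TCP position; "orientation": TCP orientation; "force": force on the tool from outside, world axes, zero at the start; "moment": the same for the moment, N m; "opening": finger opening in m; "gripper_force": force on a finger pad.
Only numpy, scipy, OpenCV 4.12 (cv2) and the standard library are available. Lean on these libraries where they do the work, as an engineer would, in place of code of your own. Each camera call takes 0.05 s, during which the arm holds its last target. There are 200 camera calls.

TASK

Set out the spool-stand kit on the dark plate, ready for assembly: stand the flanged hub in the middle of the round foot and put the ring on top of the hub, over its pin; set the angle bracket on its base in the middle of the square foot, its upright leg parallel to the foot's raised back edge. Lay the hexagonal nut flat on the plate midway between the two feet, and the aluminium bar on the plate behind the square foot, that is beyond its raised edge, centred on and parallel to that edge, about 35 mm clear of it. Do not knock over the glue stick that stands among the parts.

Things in the scene. Friction and masses are not known exactly. Their poses are not given: they have to be found in the camera images.
- plate: Flat dark steel print plate, 190 x 300 mm and 3 mm thick, fixed to the table, with a small tab on its front edge (towards the robot). Origin: at table height (the plate's underside), exactly midway between the two feet; x points along the plate away from the tab, y along the line through the feet, z up. The plate reaches from x = -65 to +125 mm and y = -150 to +150 mm (its top is at z = 3 mm). Its place and heading differ from start to start.
- foot_round: Round white disc, 76 mm across, 10 mm thick, with a faint grey circle on top, fixed on the plate 95 mm to one side of the plate's origin along the plate's y (which side differs). Origin: centre of its underside; top face at z = 10 mm.
- foot_square: Square white slab, 76 x 76 mm, 10 mm thick, fixed on the plate 95 mm to the other side of the plate's origin. Along its back edge (the side at +x, away from the robot) a ridge 8 mm wide rises 8 mm above the slab, with a thin dark line along its foot. Origin: centre of the underside; x points to the back (ridge) edge, 38 mm away, y runs parallel to the ridge; slab top at z = 10 mm, ridge top at z = 18 mm.
- hub: Loose white hub standing upright: flange 50 mm across and 6 mm thick at the bottom, shaft 34 mm across up to z = 50 mm (flat shoulder), then a centred pin 16 mm across up to z = 58 mm. Origin: centre of the underside, z up. About 60 g.
- ring: Loose white ring lying flat: 44 mm outside, 26 mm hole, 14 mm high. Origin: centre of the underside, z up. Seated, it rests on the hub's shoulder with the pin in its hole. About 20 g.
- bracket: Loose white L-shaped angle bracket, standing on its base: base 44 (x) x 40 (y) x 8 mm, with an upright leg 8 mm thick and 40 mm wide along its +x edge (centre at x = +18 mm) that rises to z = 42 mm. Origin: centre of the base's underside; x is at right angles to the upright leg, y along it, z up. About 50 g. 'In the middle of the foot' means its base is centred; either way round is right.
- nut: Loose white hexagonal nut lying flat: 34 mm across flats, 39 mm across corners, 16 mm high, with a small black hole mark on top. Origin: centre of the underside; x is at right angles to one pair of flats (the others at 60 and 120 degrees), z up. About 20 g.
- extrusion: Loose aluminium profile bar with dark slots, 20 x 20 mm and 80 mm long, lying. Origin: centre of the underside; y along its length, z up. About 80 g. Placed 35 mm clear of the square foot's back edge, its centre lies 83 mm from the foot's centre.
- glue_stick: Glue stick standing upright among the loose parts, 28 mm across and 85 mm high, loose; it is not part of the kit and must not be knocked over. Origin: centre of the underside, z up.
Not all that is in view belongs to the job. Leave any pink or purple look-alike of the bracket alone.

How it is judged:
By the outcome, as a careful person would: the job done as asked, in the order asked, and still so for the second after the job is handed in, with the robot touching nothing.
It also fails if it takes over 125 s, if anything falls off the work surface, if the arm or the gripper's body presses on something with over 40 N, if the wrist force passes 120 N, or if a joint passes its speed limit or range.

## Working session

There is one attempt and no reset: what is moved stays moved. The work goes in short steps, Python scripts to look and compute and a shell command to move; the robot and the scene stay as the last step left them, time stands still between calls to the robot, and variables do not carry over. Pictures are saved under pics/ and viewed, at most 14 in all, crops included, and the job is handed in when it is done.

```bash
ls; mkdir -p pics; python3 - <<'E'
from plant import *
import cv2
print(get_obs())
for n in("top","side"):
    s=snapshot(n); cv2.imwrite(f"pics/{n}0.png",s["color"][:,:,::-1])
    print(n,{k:(v.tolist() if hasattr(v,'tolist') else v) for k,v in s.items() if k!="color"})
E
```

```text
pics
{'clock': 0.0, 'joint_pos': array([ 8.85271585e+01,  2.05936192e+01,  6.34667511e-01, -2.16597627e-02,
       -7.01340528e+01, -1.65052078e+01]), 'qvel': array([ 0.00168258, -0.03632827, -0.06630597,  0.01664895,  0.05986871,
       -0.03947115]), 'tau': array([-1.92182000e-03, -5.82713342e+01,  2.93054974e+01,  6.99724361e+00,
        6.81298159e-03, -1.70704088e-04]), 'tool_pos': array([0.20829574, 0.64186912, 0.40369972]), 'orientation': array([ 1.79905043e+02, -6.90327032e-03, -1.79854206e+01]), 'force': array([0.58107011, 0.32932411, 0.24336705]), 'moment': array([ 0.01372395, -0.01808487,  0.01424924]), 'gripper_force': 0.0, 'opening': 0.08752417665673175}
top {'fx': 396.78669049204154, 'fy': 396.78669049204154, 'cx': 317.87998256803434, 'cy': 204.13658009874888, 'k1': -0.047578085234218616, 'R': [[0.029540201799902754, -0.9995144836067996, 0.009908256045011072], [-0.9861459231273272, -0.030760960093991107, -0.16300301111773177], [0.16322865795249475, -0.0049558444616797735, -0.9865758180842964]], 't': [-0.05291108412322073, 0.5107271708257943, 0.9889025194019145]}
side {'fx': 412.5007327492098, 'fy': 412.5007327492098, 'cx': 316.86641011610755, 'cy': 197.31095400544137, 'k1': -0.09295959074097206, 'R': [[0.9678946693366697, -0.2513050739070706, 0.0050664482846319225], [-0.14006502320436418, -0.5559744393148309, -0.8193132563942319], [0.20871439419556098, 0.7922993011842944, -0.5733237471084368]], 't': [-0.49724714282461696, 0.09295946723330398, 1.0680471004960663]}
```

View pics/top0.png

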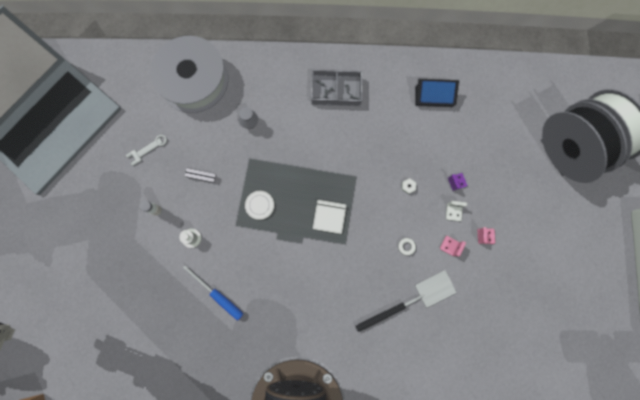

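View pics/side0.png

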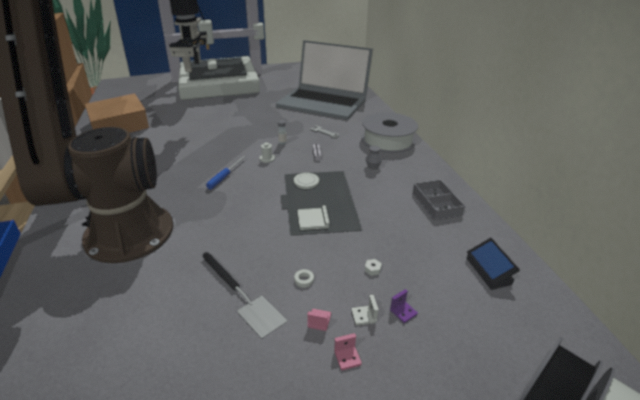

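Top view shows: hub (190,238), ring (407,246), nut (409,186), bar (200,176), white bracket (455,211), round foot (259,205), square foot (330,217). The glue stick is probably at (152,207). I'll enlarge these.

```bash
cat > h.py <<'E'
from plant import *
import cv2, numpy as np
def K(s): return np.array([[s["fx"],0,s["cx"]],[0,s["fy"],s["cy"]],[0,0,1.]]), np.array([s["k1"],0,0,0,0.])
def w(s,uv,z):
    k,d=K(s); p=cv2.undistortPoints(np.array([[uv]],float),k,d)[0,0]
    R,t=np.array(s["R"]),np.array(s["t"]); c=-R.T@t; r=R.T@np.array([p[0],p[1],1]); return c+r*(z-c[2])/r[2]
def px(s,X):
    k,d=K(s); return cv2.projectPoints(np.atleast_2d(X).astype(float),cv2.Rodrigues(np.array(s["R"]))[0],np.array(s["t"]),k,d)[0][:,0]
def crop(s,x0,y0,x1,y1,f,name):
    c=s["color"][y0:y1,x0:x1,::-1]; c=cv2.resize(c,None,fx=f,fy=f,interpolation=cv2.INTER_CUBIC)
    st=10
    for x in range(-(-x0//st)*st,x1,st):
        X=int((x-x0+.5)*f); cv2.line(c,(X,0),(X,8 if x%50 else 18),(0,255,255),1)
        if x%20==0: cv2.putText(c,str(x),(X+2,16),0,.4,(0,255,255),1)
    for y in range(-(-y0//st)*st,y1,st):
        Y=int((y-y0+.5)*f); cv2.line(c,(0,Y),(8,Y),(0,255,255),1)
        if y%20==0: cv2.putText(c,str(y),(10,Y+4),0,.4,(0,255,255),1)
    cv2.imwrite("pics/"+name+".png",c); return c
E
python3 - <<'E'
from h import *
s=snapshot("top")
crop(s,135,155,365,255,3.45,"a1"); crop(s,390,160,510,265,5.5,"a2")
E
```

```text
(no output)
```

View pics/a1.png

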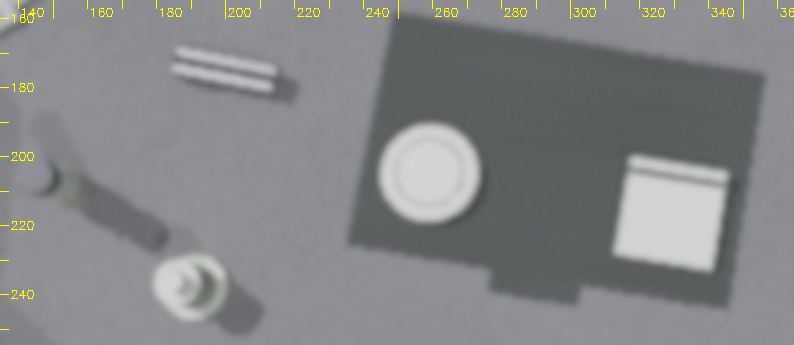

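View pics/a2.png

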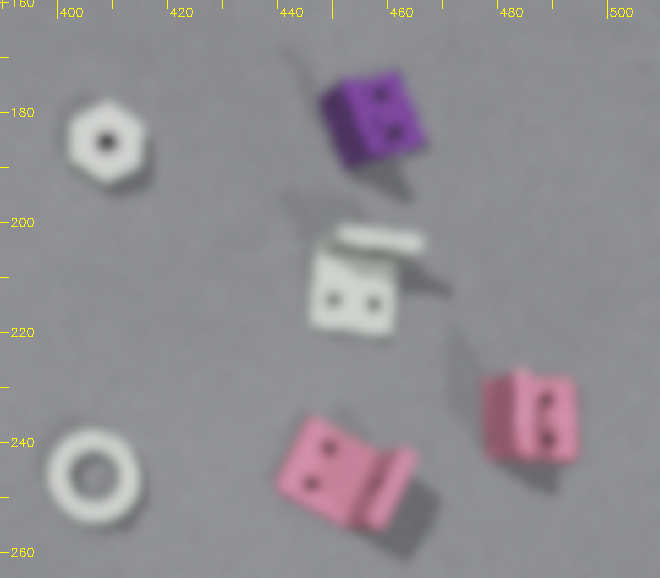

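```bash
python3 - <<'E'
from h import *
np.set_printoptions(precision=4,suppress=True)
s=snapshot("top")
A=lambda X,Y,z:w(s,(135+X/3.45-.5,155+Y/3.45-.5),z)
B=lambda X,Y,z:w(s,(390+X/5.5-.5,160+Y/5.5-.5),z)
deg=lambda v:np.degrees(np.arctan2(v[1],v[0]))
P=[A(395,12,.003),A(765,73,.003),A(728,307,.003),A(348,244,.003)]
print("plate",*[p[:2] for p in P],[np.linalg.norm(P[i]-P[i-1]) for i in range(4)])
rf=A(430,173,.013); q=[A(630,154,.021),A(729,171,.021),A(713,271,.013),A(612,254,.013)]
print("rf",rf,"sq",*[p[:2] for p in q],"c",sum(q)/4)
for a,b in((1,0),(2,3)): print("ydir",deg(P[b]-P[a])-90,deg(q[b]-q[a])-90)
for a,b in((0,3),(1,2)): print("xdir",deg(P[a]-P[b]),deg(q[a]-q[b]))
print("sqc->rf",rf-sum(q)/4, deg(rf-sum(q)/4)-90)
print("hub",A(185,283,.058),A(190,288,.003))
b=[A(178,47,.02),A(277,69,.02),A(272,92,.02),A(171,70,.02)]
print("bar",sum(b)/4,deg(b[0]-b[1]),deg(b[3]-b[2]))
print("glue",A(38,175,.085),A(75,190,.0))
print("nut",B(107,140,.016),deg(B(108,98,.016)-B(108,184,.016)))
print("ring",B(94,476,.014))
print("leg",B(335,232,.042),B(425,243,.042),"base front",B(310,327,.008),B(393,334,.008))
E
```

```text
plate [0.6414 0.1558] [ 0.6008 -0.1401] [ 0.4149 -0.1142] [0.4545 0.1814] [np.float64(0.18859606772893595), np.float64(0.298661838307424), np.float64(0.18770380673638162), np.float64(0.29818868355436556)]
rf [0.5107 0.1193 0.013 ] sq [ 0.529 -0.035] [ 0.5181 -0.1116] [ 0.4414 -0.1014] [ 0.4521 -0.0236] c [ 0.4852 -0.0679  0.017 ]
ydir -7.814468120555844 -8.099273886861141
ydir -7.642912454606929 -7.845407670665736
xdir -7.8118057282778155 -8.474011092416035
xdir -7.956629685367434 -7.601528821661176
sqc->rf [ 0.0255  0.1872 -0.004 ] -7.758886455372306
hub [0.4162 0.2883 0.058 ] [0.4165 0.3017 0.003 ]
bar [0.5863 0.2834 0.02  ] 79.03607884575923 79.33160132834465
glue [0.4888 0.3935 0.085 ] [0.4905 0.4    0.    ]
nut [ 0.5766 -0.2818  0.016 ] -0.5244673387593601
ring [ 0.412  -0.2748  0.014 ]
leg [ 0.5295 -0.3849  0.042 ] [ 0.5255 -0.4284  0.042 ] base front [ 0.4881 -0.3831  0.008 ] [ 0.4858 -0.4242  0.008 ]
```

```bash
python3 - <<'E'
from h import *
s=snapshot("side"); a=crop(s,245,110,345,180,7,"a3")
E
```

```text
(no output)
```

View pics/a3.png

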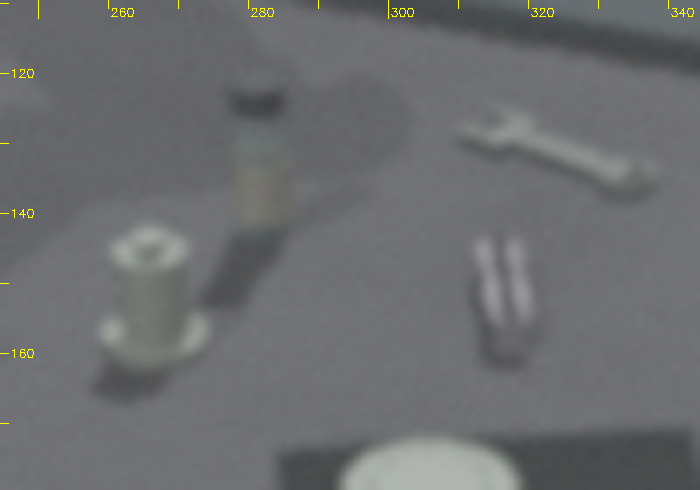

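```bash
python3 - <<'E'
from h import *
s=snapshot("side"); t=snapshot("top")
A=lambda X,Y,z:w(s,(245+X/7-.5,110+Y/7-.5),z)
print("hub",A(150,251,.05),A(153,333,.006),"pin top",A(150,243,.058)); print("glue",A(263,228,0),A(258,92,.085))
print("top px of hub if at (.416,.29)",[(px(t,[.416,.291,z])[0]+.5-[135,155])*3.45 for z in(.003,.05,.058)])
E
```

```text
hub [0.41654761 0.29814398 0.05      ] [0.4151238 0.2977201 0.006    ] pin top [0.41595224 0.29091082 0.058     ]
glue [0.48844719 0.40387059 0.        ] [0.48608418 0.38560266 0.085     ]
top px of hub if at (.416,.29) [array([203.71384598, 289.07839834]), array([184.75447259, 284.09222919]), array([181.35450698, 283.19756445])]
```

```bash
python3 -m handwheel '[[1,0,0,0,0,0,-1],[1,0,0,0,0,0,-1],[1,0,0,0,0,0,-1],[1,0,0,0,0,0,-1]]'
python3 -m handwheel '[[1,0.455,0.983,0,0,0,0],[1,0.455,0.983,0,0,0,0],[1,0.455,0.983,0,0,0,0],[1,0.455,0.983,0,0,0,0],[1,0.455,0.983,0,0,0,0]]'
```

```text
clock: 0.85
tool_pos: [0.2083, 0.642, 0.4046]
orientation: [180.0, 0.0, 6.2]
force: [0.1, -0.3, -0.1]
opening: 0.0877
gripper_force: 0.0
clock: 1.48
tool_pos: [0.2787, 0.5243, 0.4048]
orientation: [-180.0, -0.0, 6.0]
force: [0.5, -0.6, 0.2]
opening: 0.0875
gripper_force: 0.0
```

```bash
python3 -m handwheel '[[1,0.455,0.983,0,0,0,0],[1,0.455,0.983,0,0,0,0],[1,0.455,0.983,0,0,0,0],[1,0.455,0.983,0,0,0,0],[1,0.455,0.983,0,0,0,0]]' >/dev/null
python3 -m handwheel '[[1,0.455,0.983,0,0,0,0],[1,0.455,0.983,0,0,0,0],[1,0.455,0.983,0,0,0,0],[1,0.455,0.983,0,0,0,0],[1,0.455,0.983,0,0,0,0]]'
python3 -m handwheel '[[1,0,0,1,0,0,0],[1,0,0,1,0,0,0],[1,0,0,1,0,0,0],[1,0,0,0.5,0,0,0],[1,0,0,0,0,0,0]]'
python3 - <<'E'
from h import *
s=snapshot("top"); a=crop(s,135,170,255,270,5,"b1")
s=snapshot("side"); b=crop(s,225,90,325,190,5,"b2")
cv2.imwrite("pics/b.png",np.hstack([a[:500,:300*2],b])[:, :800] if 0 else cv2.resize(np.hstack([a[:500],b[:500]]),(800,364)))
E
```

```text
clock: 2.72
tool_pos: [0.4173, 0.2916, 0.4047]
orientation: [-180.0, -0.0, 6.0]
force: [-0.3, 0.7, 0.3]
opening: 0.0874
gripper_force: 0.0
clock: 3.35
tool_pos: [0.4168, 0.2928, 0.3167]
orientation: [179.9, 0.0, 6.0]
force: [-1.2, -0.2, -0.0]
opening: 0.0876
gripper_force: 0.0
```

View pics/b.png

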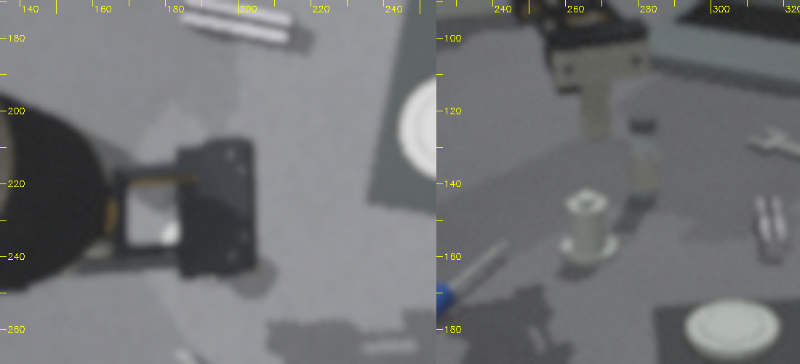

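Right panel: the gripper finger hangs at (267,128) directly above the hub at (265,150), and the glue stick is clear at (280,135). Descending and gripping.

```bash
python3 -m handwheel '[[1,0,0,1,0,0,0],[1,0,0,1,0,0,0],[1,0,0,1,0,0,0],[1,0,0,1,0,0,0],[1,0,0,0.68,0,0,0]]'
python3 -m handwheel '[[-1,0,0,0,0,0,0],[-1,0,0,0,0,0,0],[-1,0,0,0,0,0,0],[-1,0,0,0,0,0,0],[-1,0,0,0,0,0,0]]'
```

```text
clock: 4.08
tool_pos: [0.417, 0.2937, 0.2002]
orientation: [-180.0, -0.0, 6.0]
force: [-0.6, -0.2, -0.8]
opening: 0.0872
gripper_force: 0.0
clock: 4.7
tool_pos: [0.4168, 0.2934, 0.2005]
orientation: [-180.0, -0.0, 6.0]
force: [-0.2, 0.6, 0.5]
opening: 0.0431
gripper_force: 0.0
```

```bash
python3 -m handwheel '[[-1,0,0,0,0,0,0],[-1,0,0,0,0,0,0],[-1,0,0,0,0,0,0]]'
```

```text
clock: 5.08
tool_pos: [0.4168, 0.2935, 0.2004]
orientation: [-180.0, -0.0, 6.0]
force: [0.3, -0.1, 3.9]
opening: 0.0331
gripper_force: 30.0
```

```bash
python3 -m handwheel '[[-1,0,0,-0.8,0,0,0],[-1,0,0,-0.8,0,0,0],[-1,0,0,-0.8,0,0,0]]'
python3 -m handwheel '[[-1,0.377,0.914,0,0,0,0],[-1,0.377,0.914,0,0,0,0],[-1,0.377,0.914,0,0,0,0],[-1,0.377,0.914,0,0,0,0]]' >/dev/null
python3 -m handwheel '[[-1,0.377,0.914,0,0,0,0],[-1,0.377,0.914,0,0,0,0],[-1,0.377,0.914,0,0,0,0],[-1,0.377,0.914,0,0,0,0],[-1,0,0,0,0,0,0]]' 
python3 - <<'E'
from h import *
s=snapshot("side"); b=crop(s,250,110,350,210,6,"c1")
E
```

```text
clock: 5.45
tool_pos: [0.4165, 0.293, 0.2604]
orientation: [180.0, 0.0, 6.0]
force: [1.1, -0.5, 0.7]
opening: 0.0333
gripper_force: 30.0
clock: 6.58
tool_pos: [0.511, 0.1182, 0.2596]
orientation: [180.0, 0.1, 5.9]
force: [-0.8, 0.3, -0.5]
opening: 0.0332
gripper_force: 30.0
```

View pics/c1.png

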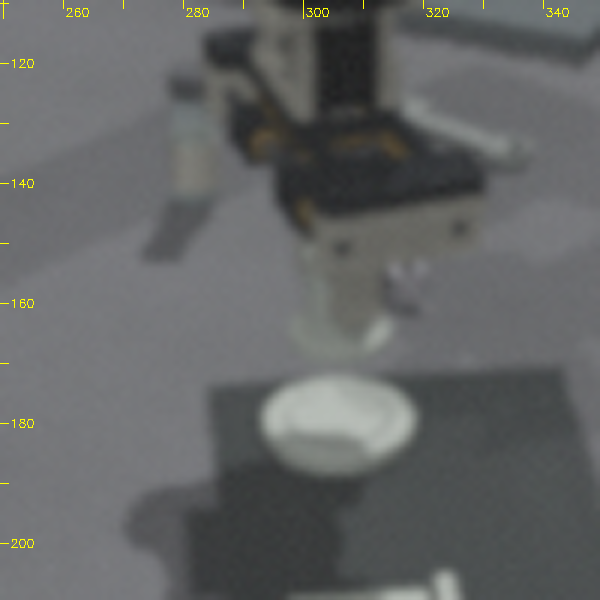

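```bash
python3 - <<'E'
from h import *
s=snapshot("side"); print(s["t"][0])
p=get_obs()["tool_pos"]; print(p)
print("hub expected at tool axis",px(s,[p[0],p[1],.064]),"+1cm x",px(s,[p[0]+.01,p[1],.064]),"meas u 306.3")
print("foot",px(s,[.5109,.1196,.013]),"meas (306.0,179.?)"); print(w(s,(306.0,110+423/6-.5),.013))
E
```

```text
-0.49724714282461696
[0.51063473 0.11924154 0.2598038 ]
hub expected at tool axis [[305.9457017  164.76654422]] +1cm x [[309.19611937 164.35324451]] meas u 306.3
foot [[306.16741605 179.09410174]] meas (306.0,179.?)
[0.5092184 0.1147175 0.013    ]
```

```bash
python3 -m handwheel '[[-1,0,0,0.8,0,0,0],[-1,0,0,0.6,0,0,0],[-1,0,-0.02,0.38,0,0,0],[-1,0,0,0,0,0,0]]'
python3 -m handwheel '[[-1,0,0,0.06,0,0,0],[-1,0,0,0,0,0,0]]'
```

```text
clock: 7.18
tool_pos: [0.5106, 0.1201, 0.2149]
orientation: [180.0, 0.1, 6.0]
force: [-0.4, 0.3, -0.9]
opening: 0.0335
gripper_force: 30.0
clock: 7.42
tool_pos: [0.5109, 0.12, 0.2145]
orientation: [-180.0, -0.0, 6.0]
force: [0.1, -0.3, -0.1]
opening: 0.0336
gripper_force: 30.0
```

```bash
python3 -m handwheel '[[-1,0,0,0.06,0,0,0],[-1,0,0,0,0,0,0]]'
python3 -m handwheel '[[0.2,0,0,0,0,0,0],[0.2,0,0,0,0,0,0],[0.2,0,0,0,0,0,0],[1,0,0,0,0,0,0],[1,0,0,0,0,0,0]]'
```

```text
clock: 7.68
tool_pos: [0.511, 0.12, 0.2134]
orientation: [-180.0, -0.1, 6.0]
force: [-1.0, 1.0, 4.4]
opening: 0.0336
gripper_force: 30.0
clock: 8.3
tool_pos: [0.5108, 0.1199, 0.2126]
orientation: [180.0, 0.0, 6.0]
force: [0.9, 0.4, 0.1]
opening: 0.0675
gripper_force: 0.0
```

```bash
python3 -m handwheel '[[1,0,0,-0.9,0,0,0],[1,0,0,-0.9,0,0,0],[1,0,0,-0.9,0,0,0],[1,0,0,-0.9,0,0,0],[1,0,0,-0.9,0,0,0]]'
python3 -m handwheel '[[1,-0.349,0.956,0,0,0,0],[1,-0.349,0.956,0,0,0,0],[1,-0.349,0.956,0,0,0,0],[1,-0.349,0.956,0,0,0,0]]' >/dev/null
python3 -m handwheel '[[1,-0.349,0.956,0,0,0,0],[1,-0.349,0.956,0,0,0,0],[1,-0.349,0.956,0,0,0,0],[1,-0.349,0.956,0,0,0,0]]' >/dev/null
python3 -m handwheel '[[1,-0.349,0.956,0,0,0,0],[1,-0.349,0.956,0,0,0,0],[1,-0.349,0.956,0,0,0,0],[1,-0.349,0.956,0,0,0,0]]' >/dev/null
python3 -m handwheel '[[1,-0.349,0.956,0,0,0,0],[1,-0.349,0.956,0,0,0,0],[1,-0.349,0.956,0,0,0,0],[1,-0.349,0.956,0,0,0,0],[1,0,0,0,0,0,0]]'
python3 - <<'E'
from h import *
s=snapshot("side"); b=crop(s,240,120,380,270,4,"d1")
t=snapshot("top"); print(px(s,[[.5109,.1196,.013],[.511,.1195,.063],[.412,-.275,.0]]))
E
```

```text
clock: 8.93
tool_pos: [0.5107, 0.1199, 0.3259]
orientation: [-180.0, 0.0, 6.0]
force: [1.1, 1.0, -0.4]
opening: 0.0878
gripper_force: 0.0
clock: 11.05
tool_pos: [0.4106, -0.2763, 0.3242]
orientation: [-180.0, 0.1, 5.9]
force: [-0.4, 0.3, 0.4]
opening: 0.088
gripper_force: 0.0
[[306.16741605 179.09410174]
 [306.04793557 164.99751725]
 [303.97671049 279.89524591]]
```

View pics/d1.png

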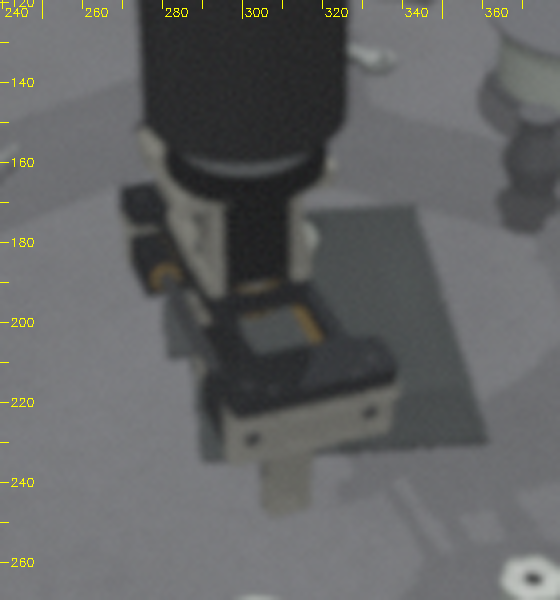

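The arm hides the hub in this side view. The finger hangs at (310,247) and the ring's edge shows at (303,269), roughly in line. I'll grip the ring.

```bash
python3 -m handwheel '[[1,0.06,-0.05,1,0,0,0],[1,0,0,1,0,0,0],[1,0,0,1,0,0,0],[1,0,0,1,0,0,0]]' >/dev/null
python3 -m handwheel '[[1,0,0,1,0,0,0],[1,0,0,0.6,0,0,0],[1,0,0,0,0,0,0]]'
python3 -m handwheel '[[-1,0,0,0,0,0,0],[-1,0,0,0,0,0,0],[-1,0,0,0,0,0,0],[-1,0,0,0,0,0,0],[-1,0,0,0,0,0,0]]' >/dev/null
python3 -m handwheel '[[-1,0,0,0,0,0,0],[-1,0,0,0,0,0,0]]'
python3 - <<'E'
from h import *
s=snapshot("top"); b=crop(s,220,170,300,235,9,"e1"); 
print((px(s,[[.5109,.1196,.013],[.511,.1195,.063],[.511,.1195,.071]])+.5-[220,170])*9)
E
```

```text
clock: 12.02
tool_pos: [0.4129, -0.273, 0.1841]
orientation: [-179.9, 0.2, 6.1]
force: [-0.6, 0.6, 0.1]
opening: 0.0877
gripper_force: 0.0
clock: 12.9
tool_pos: [0.4135, -0.2737, 0.1853]
orientation: [180.0, -0.0, 6.0]
force: [-0.7, 0.8, 4.2]
opening: 0.0426
gripper_force: 30.0
[[355.7086408  315.45924551]
 [332.00381593 286.50751577]
 [327.93550033 281.66566313]]
```

View pics/e1.png

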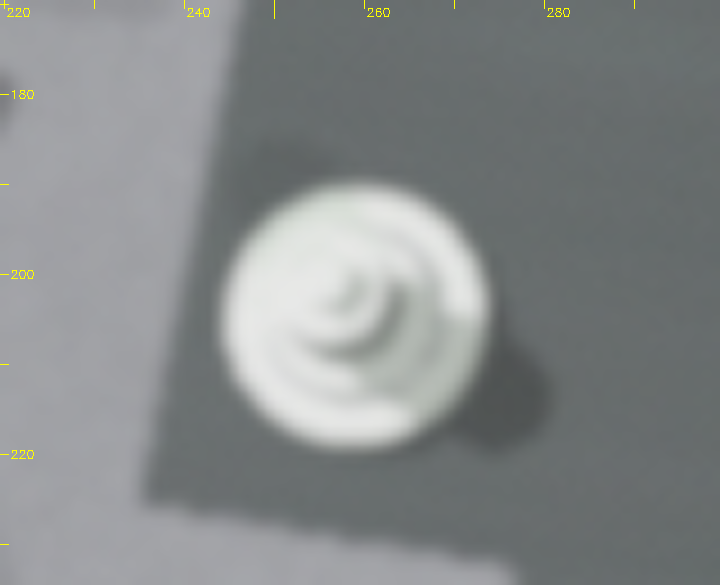

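Top crop: the hub stands on the round foot (foot centre at (355,315) in the crop). Pin and shaft sit about 2 mm up-left of the predicted spot, which is fine. I'll carry the ring over.

```bash
python3 -m handwheel '[[-1,0,0,-0.92,0,0,0],[-1,0,0,-0.92,0,0,0],[-1,0,0,-0.92,0,0,0],[-1,0,0,-0.92,0,0,0],[-1,0,0,-0.92,0,0,0]]'
python3 -m handwheel '[[-1,0.348,-0.954,0,0,0,0],[-1,0.348,-0.954,0,0,0,0],[-1,0.348,-0.954,0,0,0,0],[-1,0.348,-0.954,0,0,0,0]]' >/dev/null
python3 -m handwheel '[[-1,0.348,-0.954,0,0,0,0],[-1,0.348,-0.954,0,0,0,0],[-1,0.348,-0.954,0,0,0,0],[-1,0.348,-0.954,0,0,0,0]]' >/dev/null
python3 -m handwheel '[[-1,0.348,-0.954,0,0,0,0],[-1,0.348,-0.954,0,0,0,0],[-1,0.348,-0.954,0,0,0,0],[-1,0.348,-0.954,0,0,0,0]]' >/dev/null
python3 -m handwheel '[[-1,0.348,-0.954,0,0,0,0],[-1,0.348,-0.954,0,0,0,0],[-1,0.348,-0.954,0,0,0,0],[-1,0.348,-0.954,0,0,0,0],[-1,0,0,0,0,0,0]]'
python3 - <<'E'
from h import *
s=snapshot("side"); b=crop(s,260,110,350,200,6,"f1")
p=get_obs()["tool_pos"]; print(p)
print((px(s,[[p[0],p[1],.115],[.511,.1195,.063],[.521,.1195,.063],[.511,.1195,.019]])+.5-[260,110])*6)
E
```

```text
clock: 13.58
tool_pos: [0.4133, -0.2735, 0.3007]
orientation: [-180.0, 0.0, 6.0]
force: [0.3, 0.2, 0.6]
opening: 0.0427
gripper_force: 30.0
clock: 15.7
tool_pos: [0.5123, 0.1221, 0.2999]
orientation: [180.0, 0.0, 6.1]
force: [-0.3, 0.3, -0.3]
opening: 0.0425
gripper_force: 30.0
[0.51193235 0.12126379 0.29981445]
[[279.29558477 238.91445779]
 [279.28761345 332.98510348]
 [298.77580157 330.50473091]
 [280.12771979 407.6811534 ]]
```

View pics/f1.png

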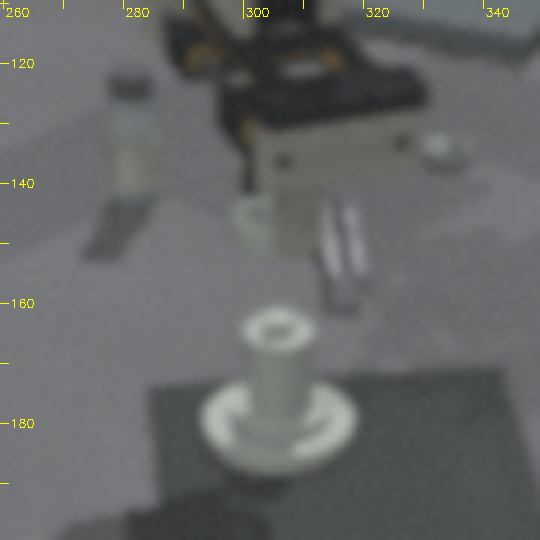

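Side crop: foot at X≈279 and hub at X≈278 are concentric. The ring's left edge at X 229 suggests the ring sits about 2.5 mm low in x, so I'll correct that and lower.

```bash
python3 -m handwheel '[[-1,0.1,0.05,0.9,0,0,0],[-1,0,0,0.7,0,0,0],[-1,0,0,0.4,0,0,0],[-1,0,0,0,0,0,0]]'
python3 -m handwheel '[[-1,0,0,0.04,0,0,0],[-1,0,0,0.04,0,0,0],[-1,0,0,0,0,0,0]]'
```

```text
clock: 16.25
tool_pos: [0.5143, 0.1192, 0.2497]
orientation: [180.0, 0.1, 6.0]
force: [-0.2, 0.4, -0.2]
opening: 0.0425
gripper_force: 30.0
clock: 16.62
tool_pos: [0.5145, 0.1196, 0.2485]
orientation: [-180.0, -0.0, 6.0]
force: [0.2, 0.1, -0.6]
opening: 0.0427
gripper_force: 30.0
```

```bash
python3 -m handwheel '[[-1,0,0,0.05,0,0,0],[-1,0,0,0,0,0,0]]'
```

```text
clock: 16.88
tool_pos: [0.5147, 0.1196, 0.2483]
orientation: [-180.0, -0.1, 6.1]
force: [-4.1, -0.5, 11.6]
opening: 0.0424
gripper_force: 30.0
```

```bash
python3 -m handwheel '[[0.2,0,0,0,0,0,0],[0.2,0,0,0,0,0,0],[1,0,0,0,0,0,0],[1,0,0,0,0,0,0],[1,0,0,0,0,0,0]]'
python3 -m handwheel '[[1,0,0,-1,0,0,0],[1,0,0,-1,0,0,0],[1,0,0,-1,0,0,0],[1,0,0,0,0,0,0]]'
python3 - <<'E'
from h import *
s=snapshot("side"); b=crop(s,280,130,340,195,6,"g1")
print((px(s,[[.511,.1195,.063],[.511,.1195,.077],[.511,.1195,.019]])+.5-[280,130])*6)
E
```

```text
clock: 17.5
tool_pos: [0.5145, 0.1195, 0.2468]
orientation: [180.0, 0.0, 6.0]
force: [0.2, -0.7, 0.8]
opening: 0.0771
gripper_force: 0.0
clock: 18.0
tool_pos: [0.515, 0.1198, 0.3239]
orientation: [-179.9, -0.2, 6.0]
force: [0.7, -0.0, -0.8]
opening: 0.0878
gripper_force: 0.0
[[159.28761345 212.98510348]
 [159.01558718 188.5927692 ]
 [160.12771979 287.6811534 ]]
```

View pics/g1.png

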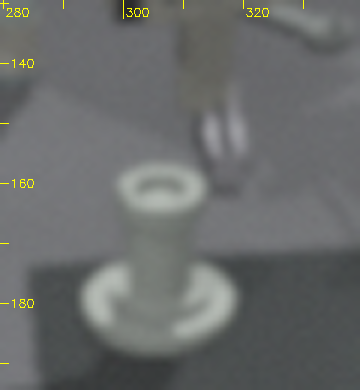

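Side crop: the ring (crop X 119–207, Y 188) sits level on the shaft, concentric with the hub. Now the bracket.

```bash
python3 -m handwheel '[[1,0,0,0,0,0,0.85],[1,0,0,0,0,0,0.85],[1,0.081,0.953,0,0,0,0],[1,0.081,0.953,0,0,0,0]]' >/dev/null
python3 -m handwheel '[[1,0.081,0.953,0,0,0,0],[1,0.081,0.953,0,0,0,0],[1,0.081,0.953,0,0,0,0],[1,0.081,0.953,0,0,0,0],[1,0.081,0.953,0,0,0,0]]' >/dev/null
python3 -m handwheel '[[1,0.081,0.953,0,0,0,0],[1,0.081,0.953,0,0,0,0],[1,0.081,0.953,0,0,0,0],[1,0.081,0.953,0,0,0,0],[1,0.081,0.953,0,0,0,0]]' >/dev/null
python3 -m handwheel '[[1,0.081,0.953,0,0,0,0],[1,0.081,0.953,0,0,0,0],[1,0.081,0.953,0,0,0,0],[1,0.081,0.953,0,0,0,0],[1,0.081,0.953,0,0,0,0]]' >/dev/null
python3 -m handwheel '[[1,0.081,0.953,0,0,0,0],[1,0.081,0.953,0,0,0,0],[1,0.081,0.953,0,0,0,0],[1,0.081,0.953,0,0,0,0],[1,0.081,0.953,0,0,0,0]]'
python3 -m handwheel '[[1,0,0,0.8,0,0,0],[1,0,0,0.8,0,0,0],[1,0,0,0,0,0,0]]'
python3 - <<'E'
from h import *
s=snapshot("side"); b=crop(s,290,230,440,380,4,"h1")
print((px(s,[[.521,-.406,.042],[.509,-.405,.008]])+.5-[290,230])*4)
E
```

```text
clock: 21.05
tool_pos: [0.5207, -0.4076, 0.3212]
orientation: [-180.0, 0.1, -4.2]
force: [0.6, -0.5, 0.1]
opening: 0.0874
gripper_force: 0.0
clock: 21.42
tool_pos: [0.5201, -0.4068, 0.28]
orientation: [-179.9, 0.2, -4.2]
force: [1.2, 0.2, 1.1]
opening: 0.0871
gripper_force: 0.0
[[324.76399258 287.58063196]
 [296.83224469 334.27557615]]
```

View pics/h1.png

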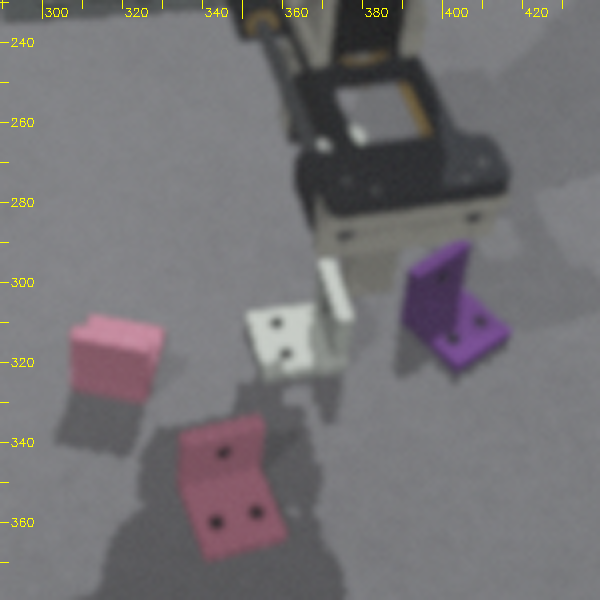

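The bracket's upright leg top is at crop (338,290), matching the prediction, and the gripper is right above it. Purple and pink pieces are clear of the fingers. Descending.

```bash
python3 -m handwheel '[[1,0.03,-0.02,1,0,0,0],[1,0,0,1,0,0,0],[1,0,0,1,0,0,0],[1,0,0,0.88,0,0,0],[1,0,0,0,0,0,0]]'
python3 -m handwheel '[[-1,0,0,0,0,0,0],[-1,0,0,0,0,0,0],[-1,0,0,0,0,0,0],[-1,0,0,0,0,0,0],[-1,0,0,0,0,0,0]]' >/dev/null
python3 -m handwheel '[[-1,0,0,0,0,0,0],[-1,0,0,0,0,0,0],[-1,0,0,0,0,0,0]]'
```

```text
clock: 22.1
tool_pos: [0.5213, -0.4061, 0.1842]
orientation: [-180.0, 0.1, -4.2]
force: [0.8, 0.3, -0.6]
opening: 0.0875
gripper_force: 0.0
clock: 23.1
tool_pos: [0.5216, -0.4061, 0.1851]
orientation: [180.0, -0.0, -4.2]
force: [0.2, 0.0, 1.8]
opening: 0.0397
gripper_force: 30.0
```

```bash
python3 -m handwheel '[[-1,0,0,-0.8,0,0,0],[-1,0,0,-0.8,0,0,0],[-1,0,0,-0.8,0,0,0],[-1,0,0,0,0,0,0.6]]'
python3 -m handwheel '[[-1,-0.199,-0.941,0,0,0,0],[-1,-0.199,-0.941,0,0,0,0],[-1,-0.199,-0.941,0,0,0,0],[-1,-0.199,-0.941,0,0,0,0],[-1,-0.199,-0.941,0,0,0,0]]' >/dev/null
python3 -m handwheel '[[-1,-0.199,-0.941,0,0,0,0],[-1,-0.199,-0.941,0,0,0,0],[-1,-0.199,-0.941,0,0,0,0],[-1,-0.199,-0.941,0,0,0,0],[-1,-0.199,-0.941,0,0,0,0]]' >/dev/null
python3 -m handwheel '[[-1,-0.199,-0.941,0,0,0,0],[-1,-0.199,-0.941,0,0,0,0],[-1,-0.199,-0.941,0,0,0,0],[-1,-0.199,-0.941,0,0,0,0],[-1,0,0,0,0,0,0]]'
python3 - <<'E'
from h import *
s=snapshot("side"); b=crop(s,270,160,370,240,6,"i1")
p=get_obs()["tool_pos"]; print(p)
a=np.radians(-7.8); ex=np.array([np.cos(a),np.sin(a),0]); ey=np.array([-ex[1],ex[0],0])
c=np.array([p[0],p[1],0])-.0124*ex
f=np.array([.4851,-.0686,0]); Z=np.array([0,0,1])
q=lambda o,x,y,z:o+x/1e3*ex+y/1e3*ey+z/1e3*Z
zb=1e3*(p[2]-.1851)
print((px(s,[q(c,-22,-20,zb+8),q(c,-22,20,zb+8),q(c,14,-20,zb+8),q(c,-22,-20,zb)])+.5-[270,160])*6)
print("foot",(px(s,[q(f,-38,-38,13),q(f,-38,38,13),q(f,38,-38,21),q(f,30,-38,21),q(f,30,38,21)])+.5-[270,160])*6)
E
```

```text
clock: 23.6
tool_pos: [0.5219, -0.4062, 0.2466]
orientation: [180.0, -0.1, -7.8]
force: [-0.0, 0.4, -1.1]
opening: 0.0397
gripper_force: 30.0
clock: 25.48
tool_pos: [0.4967, -0.0687, 0.245]
orientation: [-180.0, -0.0, -7.6]
force: [1.1, -0.1, -1.0]
opening: 0.0393
gripper_force: 30.0
[ 0.4967704  -0.06940985  0.24497837]
[[212.99008662 273.47849687]
 [204.43769914 220.36950538]
 [296.55906057 268.01213488]
 [213.20475345 288.53905647]]
foot [[183.48591728 403.38653522]
 [169.44514293 299.38553445]
 [357.39785851 376.7979336 ]
 [339.17032785 378.07887303]
 [316.73762522 275.62113883]]
```

View pics/i1.png

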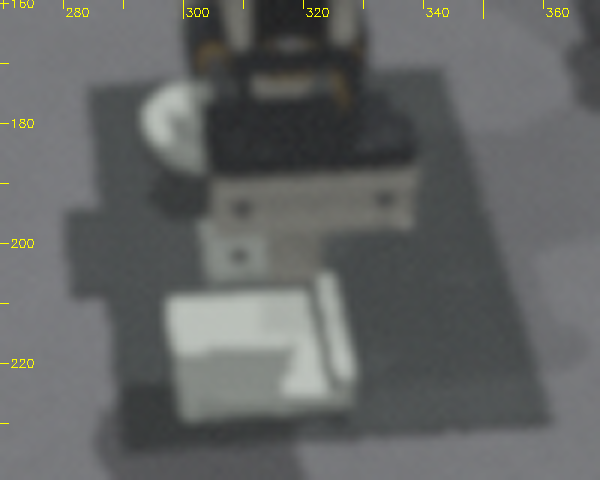

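The held bracket's near front corner is at crop (212,275) and the foot's corner at (168,297). Both match the predictions, so I'm lowering.

```bash
python3 -m handwheel '[[-1,0.03,0.03,0.8,0,0,0],[-1,0,0,0.6,0,0,0],[-1,0,0,0.4,0,0,0],[-1,0,0,0,0,0,0]]'
python3 -m handwheel '[[-1,0,0,0.06,0,0,0],[-1,0,0,0.02,0,0,0],[-1,0,0,0,0,0,0]]'
```

```text
clock: 26.02
tool_pos: [0.4976, -0.0714, 0.1992]
orientation: [180.0, 0.1, -7.8]
force: [-0.5, -0.7, -0.0]
opening: 0.0395
gripper_force: 30.0
clock: 26.4
tool_pos: [0.4978, -0.0711, 0.1982]
orientation: [-180.0, -0.0, -7.8]
force: [-0.3, -0.2, -0.9]
opening: 0.0401
gripper_force: 30.0
```

```bash
python3 -m handwheel '[[-1,0,-0.02,0.05,0,0,0],[-1,0,0,0,0,0,0]]'
```

```text
clock: 26.65
tool_pos: [0.4979, -0.0709, 0.198]
orientation: [180.0, -0.0, -7.7]
force: [-4.0, -2.8, 13.5]
opening: 0.0396
gripper_force: 30.0
```

```bash
python3 -m handwheel '[[0.2,0,0,0,0,0,0],[0.2,0,0,0,0,0,0],[1,0,0,0,0,0,0],[1,0,0,0,0,0,0],[1,0,0,0,0,0,0]]'
python3 -m handwheel '[[1,0,0,-0.6,0,0,0],[1,0,0,-1,0,0,0],[1,0,0,-1,0,0,0],[1,0,0,-1,0,0,0],[1,0,0,0,0,0,-0.61]]'
python3 -m handwheel '[[1,0,0,0,0,0,-0.61],[1,0.358,0.935,0,0,0,0],[1,0.358,0.935,0,0,0,0],[1,0.358,0.935,0,0,0,0],[1,0.358,0.935,0,0,0,0]]' >/dev/null
python3 -m handwheel '[[1,0.358,0.935,0,0,0,0],[1,0.358,0.935,0,0,0,0],[1,0.358,0.935,0,0,0,0],[1,0.358,0.935,0,0,0,0],[1,0.358,0.935,0,0,0,0]]'
python3 -m handwheel '[[1,0,0,0,0,0,0]]'
python3 - <<'E'
from h import *
s=snapshot("top"); b=crop(s,230,150,360,250,6,"j1")
a=np.radians(-7.8); ex=np.array([np.cos(a),np.sin(a),0]); ey=np.array([-ex[1],ex[0],0])
f=np.array([.4851,-.0686,0]); Z=np.array([0,0,1])
q=lambda o,x,y,z:o+x/1e3*ex+y/1e3*ey+z/1e3*Z
print((px(s,[q(f,-22,-20,21),q(f,-22,20,21),q(f,18,-20,55),q(f,18,20,55)])+.5-[230,150])*6)
E
```

```text
clock: 27.28
tool_pos: [0.4978, -0.0706, 0.1966]
orientation: [180.0, 0.0, -7.8]
force: [-0.2, -0.1, -0.8]
opening: 0.0771
gripper_force: 0.0
clock: 27.9
tool_pos: [0.4984, -0.0705, 0.2887]
orientation: [-179.9, -0.2, -4.0]
force: [-0.3, 0.6, -0.5]
opening: 0.0878
gripper_force: 0.0
clock: 29.15
tool_pos: [0.5768, -0.2824, 0.2864]
orientation: [-180.0, 0.0, -0.5]
force: [0.1, 0.4, -0.0]
opening: 0.0873
gripper_force: 0.0
clock: 29.28
tool_pos: [0.5768, -0.283, 0.286]
orientation: [180.0, 0.0, -0.6]
force: [0.4, -0.4, 0.1]
opening: 0.0874
gripper_force: 0.0
[[635.83738828 454.8876301 ]
 [545.86960953 439.83992283]
 [654.88838609 354.19967838]
 [562.50948719 338.80614463]]
```

View pics/j1.png

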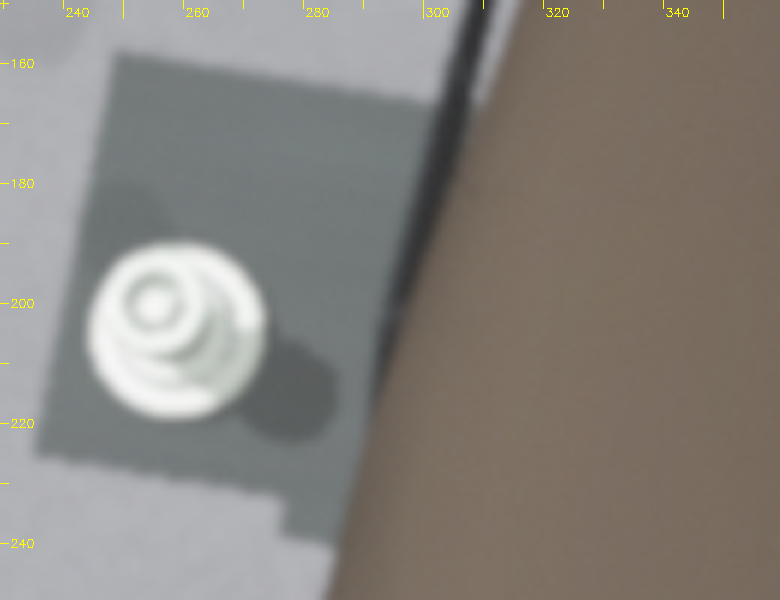

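Top crop: the ring sits concentric on the hub at (255,200), and the arm hides the square foot. That was my last allowed picture, so from here I rely on numeric checks. Now the nut.

```bash
python3 -m handwheel '[[1,0,0,1,0,0,0],[1,0,0,1,0,0,0],[1,0,0,1,0,0,0],[1,0,0,1,0,0,0],[1,0,0,0.1,0,0,0]]'
python3 -m handwheel '[[-1,0,0,0,0,0,0],[-1,0,0,0,0,0,0],[-1,0,0,0,0,0,0],[-1,0,0,0,0,0,0],[-1,0,0,0,0,0,0]]' >/dev/null
python3 -m handwheel '[[-1,0,0,0,0,0,0],[-1,0,0,0,0,0,0],[-1,0,0,0,0,0,0]]'
```

```text
clock: 29.95
tool_pos: [0.5757, -0.2808, 0.1824]
orientation: [-179.9, 0.2, -0.4]
force: [-0.6, -0.2, 0.8]
opening: 0.0878
gripper_force: 0.0
clock: 30.95
tool_pos: [0.5767, -0.2817, 0.1842]
orientation: [180.0, -0.0, -0.5]
force: [-0.0, -0.9, 1.1]
opening: 0.0338
gripper_force: 29.9
```

```bash
python3 -m handwheel '[[-1,0,0,-1,0,0,0],[-1,0,0,-1,0,0,0],[-1,0,0,-1,0,0,0],[-1,0,0,-1,0,0,0],[-1,0,0,0,0,0,0.22]]'
python3 -m handwheel '[[-1,0,0,0,0,0,1],[-1,0,0,0,0,0,1],[-1,0,0,0,0,0,1],[-1,0,0,0,0,0,1]]' >/dev/null
python3 -m handwheel '[[-1,0,0,0,0,0,1],[-1,0,0,0,0,0,1],[-1,0,0,0,0,0,1],[-1,0,0,0,0,0,1]]' >/dev/null
python3 -m handwheel '[[-1,0,0,0,0,0,1],[-1,0,0,0,0,0,1],[-1,0,0,0,0,0,1],[-1,0,0,0,0,0,1]]' >/dev/null
python3 -m handwheel '[[-1,0,0,0,0,0,1],[-1,0,0,0,0,0,1],[-1,0,0,0,0,0,1],[-1,0,0,0,0,0,1],[-1,0,0,0,0,0,0]]'
```

```text
clock: 31.58
tool_pos: [0.5773, -0.2818, 0.2864]
orientation: [180.0, -0.2, -1.8]
force: [0.1, -0.1, -1.0]
opening: 0.0339
gripper_force: 29.9
clock: 33.7
tool_pos: [0.5764, -0.2816, 0.2832]
orientation: [179.9, 0.0, -97.8]
force: [-0.6, 0.6, 0.4]
opening: 0.0333
gripper_force: 29.9
```

```bash
python3 -m handwheel '[[-1,-0.979,0.399,0,0,0,0],[-1,-0.979,0.399,0,0,0,0],[-1,-0.979,0.399,0,0,0,0],[-1,-0.979,0.399,0,0,0,0]]'
python3 -m handwheel '[[-1,-0.979,0.399,0,0,0,0],[-1,-0.979,0.399,0,0,0,0],[-1,-0.979,0.399,0,0,0,0],[-1,-0.979,0.399,0,0,0,0]]' >/dev/null
python3 -m handwheel '[[-1,-0.979,0.399,0,0,0,0],[-1,-0.979,0.399,0,0,0,0],[-1,-0.979,0.399,0,0,0,0],[-1,-0.979,0.399,0,0,0,0],[-1,0,0,0,0,0,0]]'
```

```text
clock: 34.2
tool_pos: [0.55, -0.1785, 0.2837]
orientation: [180.0, 0.0, -97.6]
force: [0.3, 0.1, 0.1]
opening: 0.0335
gripper_force: 29.9
clock: 35.33
tool_pos: [0.4974, 0.0268, 0.284]
orientation: [180.0, 0.0, -97.5]
force: [0.1, -0.6, -0.7]
opening: 0.0333
gripper_force: 29.9
```

Down 0.0965 m to TCP 0.1875.

```bash
python3 -m handwheel '[[-1,0.03,0,1,0,0,0],[-1,0,0,1,0,0,0],[-1,0,0,1,0,0,0],[-1,0,0,0.76,0,0,0],[-1,0,0,0,0,0,0]]'
python3 -m handwheel '[[-1,0,0,0.06,0,0,0],[-1,0,0,0,0,0,0]]'
```

```text
clock: 35.95
tool_pos: [0.4973, 0.0242, 0.1889]
orientation: [179.8, -0.1, -97.7]
force: [0.4, 0.0, -0.7]
opening: 0.0338
gripper_force: 29.9
clock: 36.2
tool_pos: [0.4979, 0.0248, 0.1893]
orientation: [-179.9, 0.0, -97.8]
force: [0.7, -0.1, -0.6]
opening: 0.0337
gripper_force: 29.9
```

```bash
python3 -m handwheel '[[-1,0,0,0.06,0,0,0],[-1,0,0,0,0,0,0]]'
python3 -m handwheel '[[-1,0,0,0.05,0,0,0],[-1,0,0,0,0,0,0]]'
```

```text
clock: 36.45
tool_pos: [0.4977, 0.0248, 0.1874]
orientation: [-180.0, 0.0, -97.8]
force: [0.4, 0.4, 0.3]
opening: 0.0337
gripper_force: 29.9
clock: 36.7
tool_pos: [0.4978, 0.0249, 0.1869]
orientation: [-180.0, 0.0, -97.7]
force: [-3.4, 0.2, 12.3]
opening: 0.0334
gripper_force: 30.0
```

```bash
python3 -m handwheel '[[0.2,0,0,0,0,0,0],[0.2,0,0,0,0,0,0],[1,0,0,0,0,0,0],[1,0,0,0,0,0,0],[1,0,0,0,0,0,0]]'
python3 -m handwheel '[[1,0,0,-0.6,0,0,0],[1,0,0,-1,0,0,0],[1,0,0,-1,0,0,0],[1,0,0,-1,0,0,0],[1,0,0,-1,0,0,0.5]]'
python3 -m handwheel '[[1,-0.984,-0.14,0,0,0,0],[1,-0.984,-0.14,0,0,0,0],[1,-0.984,-0.14,0,0,0,0],[1,-0.984,-0.14,0,0,0,0],[1,-0.984,-0.14,0,0,0,0]]' >/dev/null
python3 -m handwheel '[[1,-0.984,-0.14,0,0,0,0],[1,-0.984,-0.14,0,0,0,0],[1,-0.984,-0.14,0,0,0,0],[1,-0.984,-0.14,0,0,0,0]]' >/dev/null
python3 -m handwheel '[[1,-0.984,-0.14,0,0,0,0],[1,-0.984,-0.14,0,0,0,0],[1,0,0,0,0,0,0]]'
python3 - <<'E'
# where are the parts: nut and bracket in the top picture (arm now away to the left)
from h import *
s=snapshot("top"); np.save("/tmp/top.npy",s["color"])
g=s["color"].min(2); m=((g>150)*255).astype(np.uint8); m[:,:230]=0;m[:,360:]=0;m[:160]=0;m[245:]=0
n,l,st,c=cv2.connectedComponentsWithStats(m)
for i in range(1,n):
    if st[i,4]>30: print(st[i],c[i],w(s,c[i],.019)[:2],w(s,c[i],.013)[:2])
print(px(s,[.498,.0255,.019]))
# ascii brightness around nut and bracket
O=np.array([.498,.0255,.019]); u,v=px(s,O)[0].round().astype(int)
print(g[v-11:v+12,u-11:u+12])
E
```

```text
clock: 37.33
tool_pos: [0.4977, 0.0248, 0.1858]
orientation: [180.0, -0.0, -97.8]
force: [0.6, 0.5, 0.6]
opening: 0.0768
gripper_force: 0.0
clock: 37.95
tool_pos: [0.4976, 0.0247, 0.3017]
orientation: [180.0, 0.0, -100.8]
force: [0.0, -0.2, -0.5]
opening: 0.0879
gripper_force: 0.0
clock: 39.45
tool_pos: [0.5867, 0.2855, 0.3005]
orientation: [-180.0, -0.0, -100.7]
force: [0.2, -0.6, -0.8]
opening: 0.0879
gripper_force: 0.0
[230 160  17  49 444] [235.18018018 181.05855856] [0.57176281 0.18621768] [0.57307749 0.18747772]
[306 160  54  85 881] [345.44381385 187.30874007] [ 0.56391102 -0.10996812] [ 0.56518042 -0.11041618]
[246 192  27  27 561] [258.88235294 204.72370766] [0.50946596 0.11907831] [0.51042137 0.11995116]
[314 200  32  34 844] [329.14810427 216.17654028] [ 0.48459196 -0.06825033] [ 0.48540392 -0.06845781]
[287 203  14  14 140] [293.60714286 209.55714286] [0.49936904 0.02637977] [0.50026622 0.02671803]
[265 233  17  12  75] [271.70666667 240.66666667] [0.41528707 0.08044799] [0.41569935 0.08109806]
[230 237   8   8  37] [232.54054054 241.75675676] [0.40918411 0.18287185] [0.4
[... 1579 characters left out ...]
 84  75  78  85  91]
 [ 74  75  75  79 101 135 157 166 170 173 175 179 179 170 153 129 103  85
   77  73  76  82  90]
 [ 74  74  74  76  87 109 131 143 149 154 159 165 165 154 132 105  86  76
   74  74  77  81  86]
 [ 74  75  74  74  77  86  98 108 116 123 129 136 138 127 107  86  76  75
   75  75  77  77  81]
 [ 74  74  73  75  75  75  78  83  85  90  96 100 103  97  85  77  75  74
   75  74  75  76  77]
 [ 75  74  75  75  74  73  75  76  75  77  77  79  81  79  75  76  75  76
   74  75  74  74  76]
 [ 74  74  75  75  75  74  74  74  74  75  76  74  76  75  75  75  75  75
   75  74  74  75  75]
 [ 75  74  76  75  75  74  75  75  76  75  76  76  75  75  75  75  74  76
   74  73  74  75  73]]
```

```bash
python3 -m handwheel '[[1,0.04,0,1,0,0,0],[1,0,0,1,0,0,0],[1,0,0,1,0,0,0],[1,0,0,1,0,0,0],[1,0,0,0.62,0,0,0]]'
python3 -m handwheel '[[-1,0,0,0,0,0,0],[-1,0,0,0,0,0,0],[-1,0,0,0,0,0,0],[-1,0,0,0,0,0,0],[-1,0,0,0,0,0,0]]' >/dev/null
python3 -m handwheel '[[-1,0,0,0,0,0,0],[-1,0,0,0,0,0,0],[-1,0,0,0,0,0,0],[-1,0,0,0,0,0,0],[-1,0,0,0,0,0,0]]'
```

```text
clock: 40.12
tool_pos: [0.5856, 0.2818, 0.1843]
orientation: [179.9, -0.1, -100.8]
force: [1.0, -0.2, 0.5]
opening: 0.0871
gripper_force: 0.0
clock: 41.38
tool_pos: [0.586, 0.2824, 0.1854]
orientation: [-180.0, 0.0, -100.8]
force: [-0.5, 0.0, 1.4]
opening: 0.0194
gripper_force: 30.0
```

```bash
python3 -m handwheel '[[-1,0,0,-1,0,0,0],[-1,0,0,-1,0,0,0],[-1,0,0,-1,0,0,0],[-1,0,0,-1,0,0,0],[-1,0,0,-0.6,0,0,-0.5]]'
python3 -m handwheel '[[-1,0.967,-0.082,0,0,0,0],[-1,0.967,-0.082,0,0,0,0],[-1,0.967,-0.082,0,0,0,0],[-1,0.967,-0.082,0,0,0,0],[-1,0.967,-0.082,0,0,0,0]]' >/dev/null
python3 -m handwheel '[[-1,0.967,-0.082,0,0,0,0],[-1,0.967,-0.082,0,0,0,0],[-1,0.967,-0.082,0,0,0,0],[-1,0.967,-0.082,0,0,0,0],[-1,0.967,-0.082,0,0,0,0]]' >/dev/null
python3 -m handwheel '[[-1,0.967,-0.082,0,0,0,0],[-1,0.967,-0.082,0,0,0,0],[-1,0.967,-0.082,0,0,0,0],[-1,0.967,-0.082,0,0,0,0],[-1,0.967,-0.082,0,0,0,0]]' >/dev/null
python3 -m handwheel '[[-1,0,0,0,0,0,0],[-1,0,0,0,0,0,0]]'
```

```text
clock: 42.0
tool_pos: [0.586, 0.2825, 0.3018]
orientation: [-180.0, 0.1, -97.7]
force: [0.4, -0.2, -1.0]
opening: 0.0199
gripper_force: 30.0
clock: 44.12
tool_pos: [0.5672, -0.0813, 0.3004]
orientation: [-180.0, 0.0, -97.8]
force: [-0.3, 0.3, -0.7]
opening: 0.02
gripper_force: 30.0
```

```bash
python3 -m handwheel '[[-1,0,0,1,0,0,0],[-1,0,0,1,0,0,0],[-1,0,0,1,0,0,0],[-1,0,0,1,0,0,0],[-1,0,0,0.4,0,0,0]]'
python3 -m handwheel '[[-1,0,0,0,0,0,0],[-1,0,0,0.06,0,0,0],[-1,0,0,0,0,0,0]]'
python3 -m handwheel '[[-1,0,0,0.06,0,0,0],[-1,0,0,0,0,0,0]]'
```

```text
clock: 44.75
tool_pos: [0.567, -0.0805, 0.1891]
orientation: [179.9, -0.0, -97.7]
force: [-0.1, -1.3, 0.3]
opening: 0.0196
gripper_force: 30.0
clock: 45.12
tool_pos: [0.5676, -0.0809, 0.1897]
orientation: [-179.9, 0.0, -97.8]
force: [0.7, -0.2, -0.7]
opening: 0.0195
gripper_force: 30.0
clock: 45.38
tool_pos: [0.5676, -0.081, 0.1884]
orientation: [-179.9, 0.0, -97.8]
force: [-0.4, 0.5, 5.7]
opening: 0.0196
gripper_force: 30.0
```

Contact. I'll open only to about 33 mm so the inner finger doesn't reach the ridge, then lift clear.

```bash
python3 -m handwheel '[[-0.25,0,0,0,0,0,0],[-0.25,0,0,0,0,0,0],[-0.25,0,0,0,0,0,0],[-0.25,0,0,0,0,0,0]]'
python3 -m handwheel '[[-0.25,0,0,-0.4,0,0,0],[-0.25,0,0,-1,0,0,0],[-0.25,0,0,-1,0,0,0],[-0.25,0,0,-1,0,0,0],[-0.25,0,0,-1,0,0,0]]'
python3 -m handwheel '[[1,-1,0,-0.4,0,0,0],[1,-1,0,-0.4,0,0,0],[1,-1,0,0,0,0,0],[1,-1,0,0,0,0,0],[1,-1,0,0,0,0,0]]' >/dev/null
python3 -m handwheel '[[1,-1,0,0,0,0,0],[1,-1,0,0,0,0,0],[1,-1,0,0,0,0,0],[1,-1,0,0,0,0,0],[1,-1,0,0,0,0,0]]' >/dev/null
python3 -m handwheel '[[1,-1,0,0,0,0,0],[1,-1,0,0,0,0,0],[1,-1,0,0,0,0,0],[1,-1,0,0,0,0,0],[1,-1,0,0,0,0,0]]'
python3 - <<'E'
from h import *
s=snapshot("top"); C=s["color"].astype(int); g=C.min(2).astype(np.uint8)
a=np.radians(-7.8); ex=np.array([np.cos(a),np.sin(a),0]); ey=np.array([-ex[1],ex[0],0]); f=np.array([.4851,-.0686,0])
def rect(z,x0,x1,y0,y1): # rectified foot-frame picture at height z, 1 px = 1 mm
    X,Y=np.meshgrid(np.arange(x0,x1),np.arange(y0,y1),indexing="ij")
    P=f+X[...,None]/1e3*ex+Y[...,None]/1e3*ey; P[...,2]=z
    uv=px(s,P.reshape(-1,3)).astype(np.float32).reshape(X.shape+(2,))
    return cv2.remap(g,uv[...,0],uv[...,1],cv2.INTER_LINEAR)
b=rect(.023,60,106,-55,56); m=b>135
i=np.argwhere(m); print("bar x,y centre",i.mean(0)+[60,-55],"extent",i.min(0)+[60,-55],i.max(0)+[60,-55]); 
r=cv2.minAreaRect(i.astype(np.float32)); print(r)
b=rect(.055,-40,40,-45,46); print("leg height map rows x -40..40 step2, y -40..40 step 5"); 
for k in range(0,80,2): print(k-40,b[k,5:86:5])
E
```

```text
clock: 45.88
tool_pos: [0.5673, -0.081, 0.1873]
orientation: [180.0, -0.0, -97.8]
force: [-0.2, -0.1, 0.4]
opening: 0.033
gripper_force: 0.0
clock: 46.5
tool_pos: [0.5672, -0.0811, 0.299]
orientation: [-180.0, 0.0, -97.8]
force: [-0.3, -0.1, -0.0]
opening: 0.0331
gripper_force: 0.0
clock: 48.38
tool_pos: [0.6183, 0.2922, 0.3174]
orientation: [180.0, -0.0, -97.8]
force: [-0.2, -0.4, -0.1]
opening: 0.0878
gripper_force: 0.0
bar x,y centre [83.41459545  0.5536753 ] extent [ 72 -40] [95 42]
((23.5, 56.0), (82.0, 23.0), 90.0)
leg height map rows x -40..40 step2, y -40..40 step 5
-40 [ 81 135 163 166 165 163 166 166 163 166 166 162 166 166 162 154  99]
-38 [ 79 137 169 171 172 171 172 172 171 172 172 171 172 172 170 159 100]
-36 [ 80 137 171 174 174 173 174 174 174 174 173 173 174 174 173 160  98]
-34 [ 82 138 171 174 174 173 173 174 173 174 173 173 173 174 173 159  97]
-32 [ 85 139 171 174 173 172 172 173 171 173 172 171 172 173 173 157  97]
-30 [ 86 141 172 174 172 169 169 170 168 171 171 169 171 174 173 157  96]
-28 [ 88 144 173 174 171 167 168 166 165 170 168 167 169 173 173 158  97]
-
[... 1694 characters left out ...]
175 174 184 196 196 200 199 194 198 199 181 165 171 164 116]
22 [ 91 147 173 172 174 191 187 187 189 184 185 189 173 155 162 162 114]
24 [ 93 160 187 184 189 195 189 188 187 182 186 187 176 170 177 170 118]
26 [ 97 170 203 199 201 205 198 192 194 190 191 194 189 185 191 183 123]
28 [103 172 204 204 204 205 201 193 194 193 192 194 192 191 193 183 126]
30 [103 163 191 188 192 193 187 183 182 179 180 183 179 180 182 170 119]
32 [102 143 167 160 163 169 161 155 159 155 154 158 155 153 158 147 107]
34 [100 121 130 128 131 133 129 126 126 124 124 126 124 125 126 117  97]
36 [ 98 105 109 101 106 108 103 104 105 101 101 104 102 101 104  98  89]
38 [98 98 99 97 96 97 98 96 96 94 93 93 93 92 93 93 89]
```

The bar sits at x = 83.4 mm, y = 0.6 mm in the foot frame and parallel to it. The bracket's leg is at x ≈ 17.5 mm, centred and parallel, and the nut, hub and ring check out. Handing in.

```bash
python3 -c "
from plant import *
print(close_job())"
```

```text
the job is handed in; nothing more can be done
None
```

The kit is set out as asked and the job is handed in at about 48 s. By my camera checks every part is within about 2 mm of its place, and nothing came near the glue stick, which I last saw standing midway through. The hand-in gave no verdict.

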